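# Fold the wedge box's cover over and tuck it under the lip

## Task

Close the steel box of potato wedges for carrying: push its hinged cover over from the outside with the fingertips until it lies flat on the box, then push it along by the ridge on its back until its free edge is tucked fully home beneath the lip at the front of the box. Grip and lift nothing, do not touch the cover's inner (food) face or the wedges, leave the bottle, the jar and the ramekin where they stand, and finish clear of everything.

Things in the scene. Friction and masses are not known exactly. Their poses are not given: they have to be found in the camera images.
- pan: Open steel food box, 176 (x) x 162 (y) x 70 mm high, fixed to the counter. Origin: centre of its underside; z up; its own -x is the front, where the lip is; its own +x the back, where the cover is hinged; a deck 40 mm deep closes the top there, just under the cover.
- lip_edge (a point): Middle of the lip's rear lower edge, box frame (-66, 0, 77) mm; axes as the box. The lip is a steel strip over the front wall, 110 mm long (y), 3 mm thick, top 80 mm above the counter, from box x = -88 to -66 mm. Gap between box rim (70 mm high) and lip underside: 7 mm.
- cover_hinge (a point): Middle of the hinge axis, along the box's y, 74 mm above the counter, at box x = +80 mm when tuck = 0; it moves with the slide. Axes turn with the cover: x from free edge to hinge, z out of the outer face, in whose plane (z = 0) the axis lies. A barrel 8 mm thick, 150 mm long, lies along it, 3 mm proud of the outer face.
- cover_edge (a point): Middle of the cover's free edge, on the outer face; axes as cover_hinge. The cover is a flat steel plate 158 mm wide (y), 4 mm thick, from 2 to 140 mm from the hinge axis. Lying flat with tuck = 0 this edge is 6 mm short of the lip; fully home it is 14 mm beneath it.
- cover_ridge (a point): Top middle of the thumb ridge on the outer face (back when open, top when closed): 72 mm from the hinge axis, 12 mm above the face, 100 mm long (y). Its upright side looks to the hinge; the other side ramps down, ending 104 mm from the hinge. The plate is bare for 68 mm between ridge and barrel and for 36 mm from ramp to free edge.
- cover (a joint): Fold of the cover, rad: 0 = flat on the box (stop), 1.57 = upright, more = leaning back away from the lip, at most 2.1. A stiff hinge that stays where left: 2 to 3 N near the free edge moves it. It comes down clear of the lip only while tuck is below about 0.005 m; otherwise it lands on top of the lip.
- tuck (a joint): Slide of the cover with its hinge in slots in the box, m: 0 = back, 0.020 = fully forward (towards the lip, stop). Stays where it is left; about 4 N moves it either way.
- cover_inner: Inner (food) face of the cover: a 128 x 140 x 3 mm dark plate under the cover, not to be touched. Origin and axes as cover_hinge.
- wedges: Potato wedges filling the box to about 50 mm above the counter; not to be touched. Origin and axes as the box.
- sauce: Loose amber bottle, 52 mm across, 125 mm tall. Origin at the centre of its underside.
- salt: Loose jar, 60 mm across, 80 mm tall. Origin at the centre of its underside.
- ramekin: Loose white ramekin, 76 mm across, 45 mm tall. Origin at the centre of its underside.
Mind the look-alikes: they are no part of the job. There is more than one size of the pan; the job needs the middle-sized.

How it is judged:
On the way, in this order (a step that is already met when the one before it is completed fails the run):
1. the cover is folded down onto the box (value of joint cover below 0.15 rad), for 0.05 s.
2. its edge is tucked home beneath the lip (value of joint cover below 0.05 rad and value of joint tuck above 0.014 m), for 0.2 s.
At the end, for the whole second after the job is handed in: The cover lies flat (within 0.05 rad), slid at least 14 of 20 mm forward, its free edge at least 7 mm beneath the lip, at rest; bottle, jar and ramekin within 30 mm of where they stood (all of step 2 and velocity of joint cover between -0.05 and 0.05 rad/s and velocity of joint tuck between -0.01 and 0.01 m/s and x of cover_edge in the frame of lip_edge below -0.007 m and z of cover_edge in the frame of lip_edge below 0.001 m and distance of each of sauce, salt, ramekin from where it was at the start of the episode below 0.03 m); the robot touches nothing.
It fails at once if the fingers or arm touch the cover's inner face (as pinching or lifting the cover would) (contact force between any of the fingers, the arm and cover_inner above 0.5 N).
It fails at once if the fingers or arm touch the wedges (contact force between any of the fingers, the arm and wedges above 0.5 N).
It fails at once if the bottle, jar or ramekin is lifted, knocked over or moved more than 30 mm (distance of any of sauce, salt, ramekin from where it was at the start of the episode above 0.03 m or angle between any of sauce, salt, ramekin's own z axis and vertical above 0.5 rad).
It also fails if it takes over 50 s, if anything falls off the work surface, if the arm or the gripper's body presses on something with over 40 N, if the wrist force passes 120 N, or if a joint passes its speed limit or range.

## Robot

A 6-joint arm with a two-finger parallel gripper is mounted at the origin on the work surface. World frame = base frame: x ahead of the robot, y to its left, z up, the work surface at z = 0. Lengths are in m, angles in rad, forces in N, time in s.
With the tool pointing down it reaches from about 0.35 to 0.875 m from the base axis. Payload 4.2 kg.
Tool frame: the origin (TCP) lies at the very end of the fingers, on their centre line; the grasp point (between the pads) lies 19 mm behind it; z points along the fingers, x is the direction in which the jaws open and shut, and the axes are right-handed (so a half turn about z gives the same grasp; the last joint's range is limited). The gripper opens to 87 mm and grips with 3 to 60 N. Pads are 19 mm wide; open, the fingers measure 117 mm over their backs; the gripper's body (75 mm by 190 mm) begins 51 mm behind the grasp point.
Start: joints at [1.424, 0.385, 0.008, 0, -1.194, -0.259], TCP at [0.247, 0.574, 0.223] pointing down, gripper open.
Joint ranges: [-3.14, 3.14], [-1.21, 2.06], [-1.07, 1.41], [-3.16, 2.05], [-2.99, -0.16], [-3.1, 3.1]. Speed limits (rad/s): [2.79, 2.79, 3.14, 3.14, 3.14, 3.14].

## Interface

Orientations are given as [roll, pitch, yaw] about the fixed x, y, z axes, in that order (R = Rz(yaw) Ry(pitch) Rx(roll)).
In Python, from plant import env gives the robot as it stands.
- The arm moves only by the shell command python3 -m inch 'ROWS' [FORCE]. ROWS is JSON, a list of rows, each a list of 5 numbers: the shift along the tool's x, y, z in mm, then the turn about the tool's z in degrees, then the opening, from 0 (shut) to 1 (fully open). In form: [[tx, ty, tz, yaw, gripper], ...]. A call has 1 to 10 rows; each row is the pose to reach, as a shift and turn from the pose commanded when the call began, along the tool's axes at that moment; what a row does not reach only later rows make up. A row lasts 1/12 s, in which the tool goes at most 41.7 mm and 7.16 degrees, less where a joint would pass 70% of its speed; a pose out of reach is approached as far as the arm can. A call with a gripper value outside its range is refused whole. The fingers move at their own pace and stop on an object; FORCE is the grip in N (left out, the last holds). Time passes only in rows, so rows that repeat a pose let the fingers close. It gives the time, the measured TCP pose, the force and the opening at its end, in the units of the state.
- env.read_state(): the state, without advancing time (a new reading comes with each control period).
- env.read_camera(name): name is "scene" or "top" or "wrist"; returns a dict with "pixels" (400x640x3 uint8, red, green, blue), "range_z" (400x640 float32, m along the optical axis (not along the pixel's ray), 0 where there is no reading), "fx", "fy", "cx", "cy" (pixels), "extrinsics" (4x4, takes a point from world to camera coordinates). Camera axes: x right, y down, z forward; pixel columns grow to the right and rows downward; lengths in m; the calibration is good to about 2 mm. A picture is of the moment at which its call begins.
- env.finish_job(): hands the job in, once; it reports no verdict.
The state is a dict: "time_s": time; "joint_pos": joint angles; "joint_velocities": joint speeds; "joint_efforts": joint torques, N m; "tcp_pos": TCP position; "eef_rot": TCP orientation; "force": force on the tool from outside, world axes, zero at the start; "torque": the same for the moment, N m; "gripper_width": finger opening in m.
Only numpy, scipy, OpenCV 4.12 (cv2) and the standard library are available. Lean on these libraries where they do the work, as an engineer would, in place of code of your own. Each camera call takes 0.05 s, during which the arm holds its last target.

## Working session

There is one attempt and no reset: what is moved stays moved. The work goes in short steps, Python scripts to look and compute and a shell command to move; the robot and the scene stay as the last step left them, time stands still between calls to the robot, and variables do not carry over. Pictures are saved under pics/ and viewed, and the job is handed in when it is done.

```bash
ls; mkdir -p pics; python3 - <<'E'
from plant import env
import cv2
for n in ["scene","top"]:
    c=env.read_camera(n)
    cv2.imwrite(f"pics/{n}0.png",c["pixels"][:,:,::-1])
    import numpy as np
    np.savez(f"{n}0.npz",**c)
print(env.read_state())
E
```

```text
pics
{'time_s': 0.1, 'joint_pos': array([ 1.42363631e+00,  3.85481895e-01,  6.75794802e-03, -4.37781205e-04,
       -1.19401345e+00, -2.58569260e-01]), 'joint_velocities': array([-0.00030851, -0.0013871 ,  0.00354936,  0.00172724, -0.00048557,
       -0.00160758]), 'joint_efforts': array([ 3.34428360e-04, -3.91687095e+01,  1.87936360e+01,  4.23189059e+00,
        1.35195628e-02, -7.70234897e-05]), 'tcp_pos': array([0.24646884, 0.57375684, 0.22156546]), 'eef_rot': array([-3.14148956e+00, -1.98058025e-03, -1.97668717e+00]), 'force': array([0.05160335, 0.35206965, 0.77893875]), 'torque': array([-0.00114891, -0.00581868, -0.04128472]), 'gripper_width': 0.08712148819047318}
```

View pics/scene0.png

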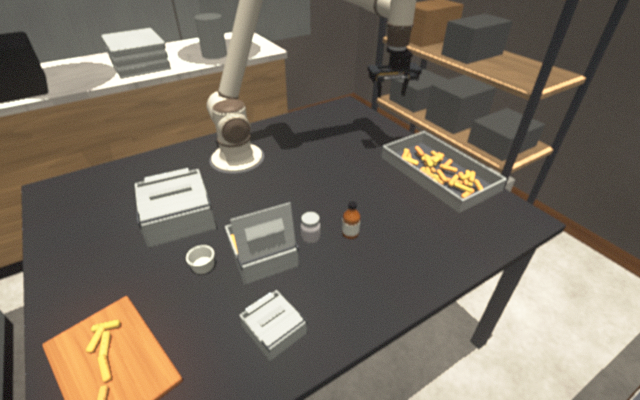

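View pics/top0.png

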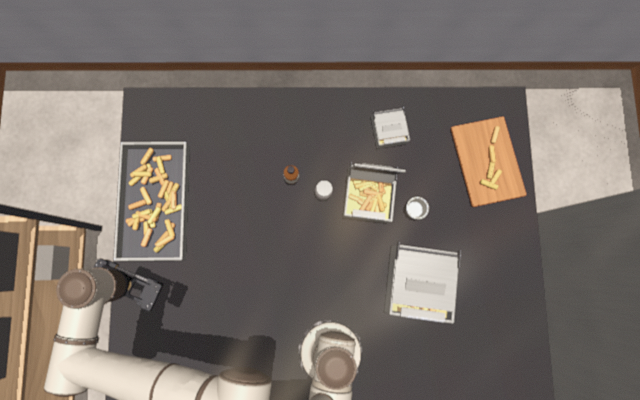

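The middle box is open. It sits at about (370,195) in the top view, with the hinge on the far side (row ~170), the jar to its left at (324,189) and the ramekin to its right at (417,208). Next I'll build a height map.

```bash
cat > h.py <<'E'
import numpy as np,cv2
def cloud(c):
    z=c["range_z"].astype(float); v,u=np.mgrid[:400,:640]
    P=np.stack([(u-c["cx"])/c["fx"]*z,(v-c["cy"])/c["fy"]*z,z],-1)
    E=np.array(c["extrinsics"]); W=(P-E[:3,3])@E[:3,:3]
    W[z==0]=np.nan
    return W
E
python3 - <<'E'
from h import *
c=np.load("top0.npz"); W=cloud(c)
print(c["extrinsics"],c["fx"])
for (u,v) in [(290,174),(324,189),(417,208),(346,217),(393,220),(348,165),(404,170),(370,195),(375,178),(260,250)]: print(u,v,W[v,u].round(3))
s=c["pixels"][150:235,275:440,::-1]
cv2.imwrite("pics/crop1.png",cv2.resize(s,None,fx=4.8,fy=4.8,interpolation=cv2.INTER_CUBIC))
c=np.load("scene0.npz"); s=c["pixels"][190:280,170:370,::-1]
cv2.imwrite("pics/crop2.png",cv2.resize(s,None,fx=4,fy=4,interpolation=cv2.INTER_CUBIC))
E
```

```text
[[-0.00921711 -0.99981428  0.01692507  0.07628491]
 [-0.98802261  0.00649855 -0.15417229  0.51479035]
 [ 0.15403367 -0.01814337 -0.98789901  1.45413243]
 [ 0.          0.          0.          1.        ]] 430.1861070313682
290 174 [0.597 0.131 0.101]
324 189 [0.549 0.017 0.081]
417 208 [ 0.492 -0.317  0.008]
346 217 [nan nan nan]
393 220 [ 0.45  -0.231  0.002]
348 165 [ 0.651 -0.076  0.004]
404 170 [ 0.583 -0.225  0.215]
370 195 [ 0.532 -0.144  0.052]
375 178 [ 0.589 -0.161  0.066]
260 250 [0.348 0.239 0.007]
```

View pics/crop1.png

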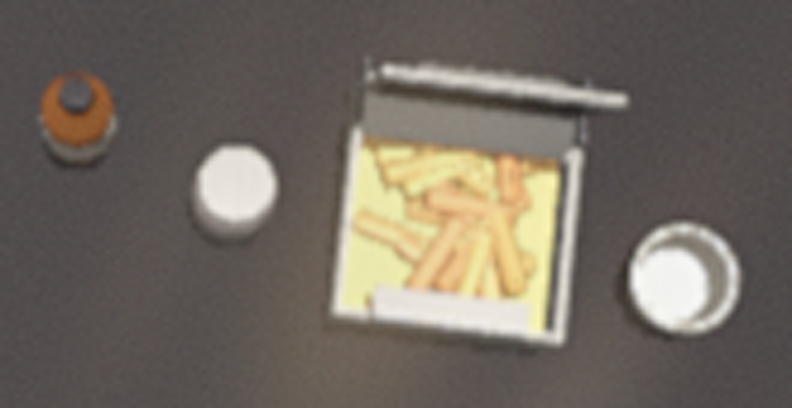

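View pics/crop2.png

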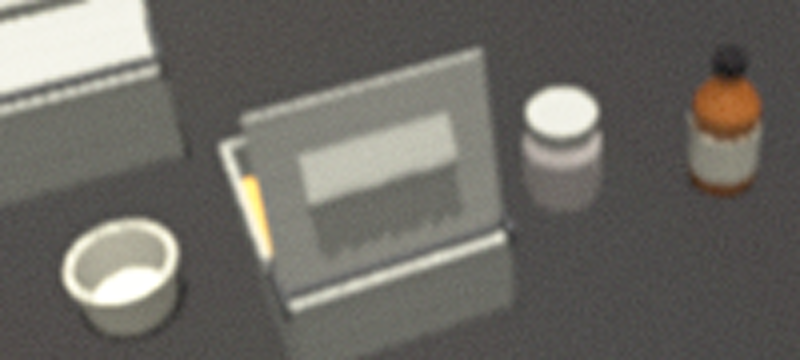

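```bash
cat >> h.py <<'E'
def rayz(c,u,v,z):
    E=np.array(c["extrinsics"]);R=E[:3,:3];o=-R.T@E[:3,3]
    d=R.T@np.array([(u-c["cx"])/c["fx"],(v-c["cy"])/c["fy"],1]); return o+d*(z-o[2])/d[2]
def proj(c,p):
    E=np.array(c["extrinsics"]);q=E[:3,:3]@np.array(p)+E[:3,3]
    return np.array([c["fx"]*q[0]/q[2]+c["cx"],c["fy"]*q[1]/q[2]+c["cy"]])
E
python3 - <<'E'
from h import *
c=np.load("top0.npz"); 
f=lambda x,y:(x/4.8+275-.4,y/4.8+150-.4)
for n,x,y,z in [("FL",332,316,.07),("FR",564,344,.07),("RwL",352,128,.07),("RwR",582,150,.07),("lipL",376,285,.08),("lipR",528,308,.08),("lipFL",372,318,.08),("edgeL",385,70,.214),("edgeR",628,100,.214),("jar",236,182,.08),("bottlecap",75,93,.125),("ramek",685,278,.045)]:
    print(n,rayz(c,*f(x,y),z).round(4))
s=np.load("scene0.npz");W=cloud(s)
m=np.zeros((400,640),bool)
for (x,y) in [(265,130),(280,200),(295,275),(470,75),(480,130),(490,210),(380,110),(350,92),(400,80),(320,260),(420,235)]:
    u,v=int(x/4+170),int(y/4+190); print(x,y,W[v,u].round(3))
E
```

```text
FL [ 0.4595 -0.0494  0.07  ]
FR [ 0.4385 -0.2128  0.07  ]
RwL [ 0.5949 -0.0667  0.07  ]
RwR [ 0.5779 -0.2313  0.07  ]
lipL [ 0.48   -0.0798  0.08  ]
lipR [ 0.463  -0.1863  0.08  ]
lipFL [ 0.4567 -0.0764  0.08  ]
edgeL [ 0.6022 -0.0725  0.214 ]
edgeR [ 0.5815 -0.2296  0.214 ]
jar [0.5542 0.0175 0.08  ]
bottlecap [0.6087 0.1301 0.125 ]
ramek [ 0.4883 -0.3078  0.045 ]
265 130 [ 0.585 -0.215  0.202]
280 200 [ 0.594 -0.216  0.147]
295 275 [ 0.6   -0.219  0.087]
470 75 [ 0.603 -0.081  0.2  ]
480 130 [ 0.61  -0.079  0.155]
490 210 [ 0.619 -0.081  0.088]
380 110 [ 0.594 -0.141  0.19 ]
350 92 [ 0.591 -0.159  0.21 ]
400 80 [nan nan nan]
320 260 [ 0.605 -0.2    0.092]
420 235 [ 0.615 -0.132  0.089]
```

Box centre is about (0.536,-0.142) with yaw ≈ -7.4°. The cover is at about 1.43 rad, with its free edge at about (0.591,-0.150,0.213). I'll shut the fingers, raise the tool and swing round to the far side.

```bash
python3 -m inch '[[14,-34,-10,-2,0],[28,-68,-20,-4,0],[42,-103,-28,-6,0],[57,-137,-28,-8,0],[71,-171,-28,-10,0],[85,-205,-28,-12,0],[99,-240,-28,-14,0],[113,-274,-28,-15.8,0],[113,-274,-28,-15.8,0]]' 20
```

```text
time_s: 0.85
tcp_pos: [0.4568, 0.3579, 0.2501]
eef_rot: [3.141, -0.002, -1.706]
force: [0.2, 0.4, -0.0]
gripper_width: 0.0347
```

```bash
python3 -m inch '[[28,-30,0,0,0],[57,-61,0,0,0],[85,-92,0,0,0],[114,-122,0,0,0],[142,-153,0,0,0],[171,-183,0,0,0],[200,-214,0,0,0],[228,-244,0,0,0],[228,-244,0,0,0]]'; python3 - <<'E'
from plant import env
print(env.read_state()['tcp_pos'])
E
```

```text
time_s: 1.6
tcp_pos: [0.6691, 0.099, 0.2486]
eef_rot: [3.141, -0.002, -1.708]
force: [0.1, 1.2, -0.2]
gripper_width: 0.0004
[0.66909145 0.09904949 0.24862585]
```

```bash
python3 -m inch '[[36,-4,0,0,0],[73,-8,0,0,0],[109,-12,0,0,0],[146,-12,0,0,0],[182,-12,0,0,0],[218,-10,0,0,0],[255,-9,0,0,0],[255,-9,25,0,0],[255,-9,48,0,0],[255,-9,48,0,0]]'; python3 - <<'E'
from plant import env
import cv2
from h import *
for n in ["scene","top"]:
    c=env.read_camera(n); np.savez(f"{n}1.npz",**c)
    s=c["pixels"][150:300,160:380] if n=="scene" else c["pixels"][130:250,270:450]
    cv2.imwrite(f"pics/{n}1.png",cv2.resize(s[:,:,::-1],None,fx=3.6,fy=3.6,interpolation=cv2.INTER_CUBIC))
print(env.read_state()['tcp_pos'],env.read_state()['force'])
E
```

```text
time_s: 2.43
tcp_pos: [0.6386, -0.1494, 0.1967]
eef_rot: [3.13, 0.001, -1.703]
force: [0.1, 0.2, -1.8]
gripper_width: 0.0003
[ 0.64168817 -0.14929819  0.20180406] [ 0.99565355  0.44796984 -0.17538305]
```

View pics/scene1.png

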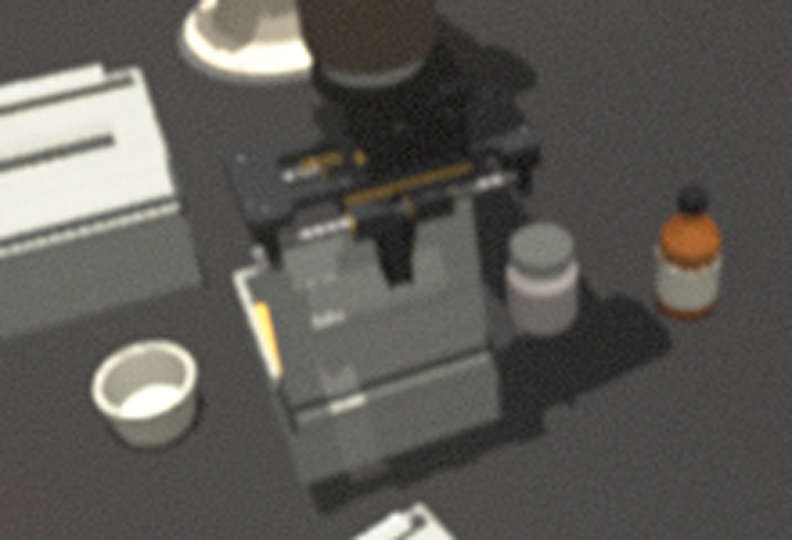

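View pics/top1.png

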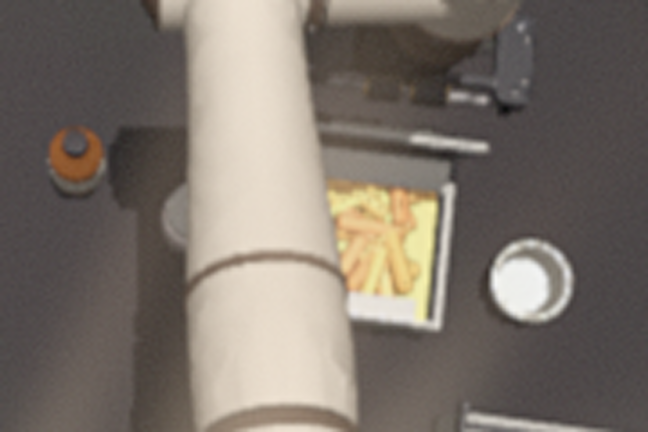

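```bash
python3 -m inch '[[6,15,0,0,0],[6,26,0,0,0],[6,34,1,0,0],[6,42,3,0,0],[6,50,5,0,0],[6,59,8,0,0],[6,68,11,0,0],[6,68,11,0,0]]'; python3 - <<'E'
from plant import env
import cv2
from h import *
for n in ["scene"]:
    c=env.read_camera(n); np.savez(f"{n}2.npz",**c)
    s=c["pixels"][150:300,160:380] if n=="scene" else c["pixels"][130:250,270:450]
    cv2.imwrite(f"pics/{n}2.png",cv2.resize(s[:,:,::-1],None,fx=3.6,fy=3.6,interpolation=cv2.INTER_CUBIC))
print(env.read_state()['tcp_pos'],env.read_state()['force'])
E
```

```text
time_s: 3.2
tcp_pos: [0.5724, -0.1461, 0.1916]
eef_rot: [3.141, 0.0, -1.7]
force: [-0.8, 0.4, 0.9]
gripper_width: 0.0007
[ 0.5732628  -0.14626963  0.19185602] [0.61935734 0.23417576 0.0690845 ]
```

View pics/scene2.png

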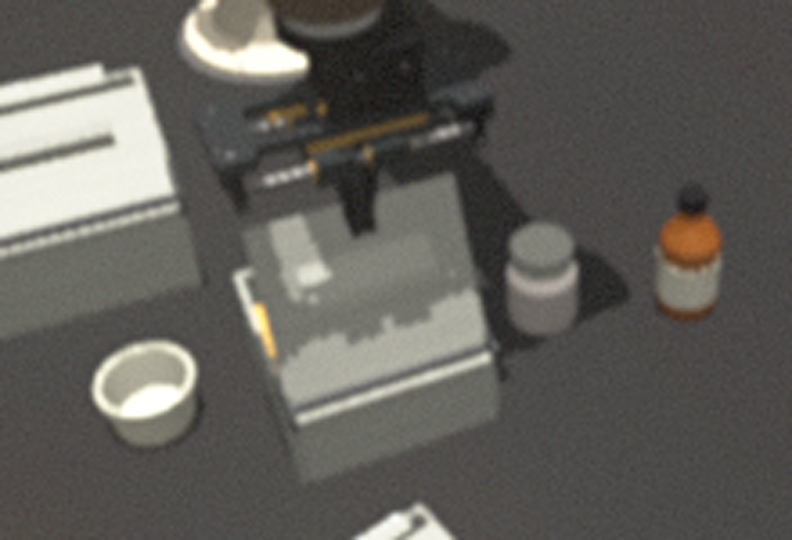

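```bash
python3 -m inch '[[0,9,4,0,0],[0,17,9,0,0],[0,25,15,0,0],[0,32,21,0,0],[0,39,28,0,0],[0,46,35,0,0],[0,52,42,0,0],[0,57,50,0,0],[0,57,50,0,0]]'; python3 - <<'E'
from plant import env
import cv2
from h import *
for n in ["scene"]:
    c=env.read_camera(n); np.savez(f"{n}3.npz",**c)
    s=c["pixels"][150:300,160:380] if n=="scene" else c["pixels"][130:250,270:450]
    cv2.imwrite(f"pics/{n}3.png",cv2.resize(s[:,:,::-1],None,fx=3.6,fy=3.6,interpolation=cv2.INTER_CUBIC))
print(env.read_state()['tcp_pos'],env.read_state()['force'])
W=cloud(c)
C=np.array([.536,-.142]);a=-.128;R=np.array([[np.cos(a),np.sin(a)],[-np.sin(a),np.cos(a)]])
for v in range(200,265,4):
  for u in (250,285):
    p=W[v,u]; print(u,v,((p[:2]-C)@R.T*1e3).round(),(p[2]*1e3).round(),end=' | ')
  print()
E
```

```text
time_s: 4.0
tcp_pos: [0.5154, -0.1389, 0.1398]
eef_rot: [3.137, 0.0, -1.701]
force: [-0.3, -0.0, 0.2]
gripper_width: 0.0004
[ 0.51646218 -0.13917195  0.1406674 ] [ 0.28113832  0.33766934 -0.75379111]
250 200 [ 15. -15.] 223.0 | 285 200 [-205.  152.] 2.0 | 
250 204 [-10. -11.] 189.0 | 285 204 [-187.  145.] 1.0 | 
250 208 [-33.  -8.] 156.0 | 285 208 [-169.  138.] -2.0 | 
250 212 [-34. -10.] 142.0 | 285 212 [-149.  130.] -1.0 | 
250 216 [-24. -13.] 136.0 | 285 216 [-131.  124.] -2.0 | 
250 220 [-16. -16.] 128.0 | 285 220 [ 9. 77.] 114.0 | 
250 224 [ -2. -21.] 127.0 | 285 224 [20. 73.] 109.0 | 
250 228 [ 11. -25.] 125.0 | 285 228 [26. 70.] 100.0 | 
250 232 [ 16. -28.] 115.0 | 285 232 [38. 65.] 96.0 | 
250 236 [ 23. -31.] 108.0 | 285 236 [47. 61.] 91.0 | 
250 240 [ 33. -35.] 103.0 | 285 240 [56. 57.] 84.0 | 
250 244 [ 42. -38.] 97.0 | 285 244 [70. 52.] 85.0 | 
250 248 [ 52. -41.] 92.0 | 285 248 [78. 49.] 77.0 | 
250 252 [ 60. -45.] 86.0 | 285 252 [87. 45.] 72.0 | 
250 256 [ 67. -48.] 79.0 | 285 256 [88. 44.] 57.0 | 
250 260 [ 79. -51.] 77.0 | 285 260 [88. 42.] 41.0 | 
250 264 [ 87. -55.] 70.0 | 285 264 [87. 42.] 24.0 |
```

View pics/scene3.png

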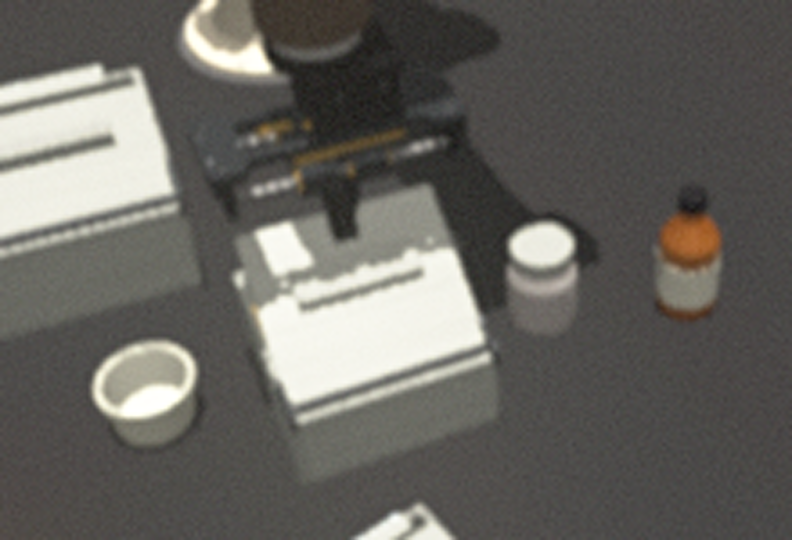

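```bash
python3 -m inch '[[0,5,8,0,0],[0,9,16,0,0],[0,12,25,0,0],[0,15,34,0,0],[0,17,44,0,0],[0,18,53,0,0],[0,18,60,0,0],[0,18,65,0,0],[0,18,67,0,0],[0,18,67,0,0]]'; python3 - <<'E'
from plant import env
import cv2
from h import *
for n in ["scene"]:
    c=env.read_camera(n); np.savez(f"{n}4.npz",**c)
    s=c["pixels"][150:300,160:380] if n=="scene" else c["pixels"][130:250,270:450]
    cv2.imwrite(f"pics/{n}4.png",cv2.resize(s[:,:,::-1],None,fx=3.6,fy=3.6,interpolation=cv2.INTER_CUBIC))
print(env.read_state()['tcp_pos'],env.read_state()['force'])
W=cloud(c)
C=np.array([.536,-.142]);a=-.128;R=np.array([[np.cos(a),np.sin(a)],[-np.sin(a),np.cos(a)]])
for v in range(200,265,4):
  for u in (240,285):
    p=W[v,u]; print(u,v,((p[:2]-C)@R.T*1e3).round(),(p[2]*1e3).round(),end=' | ')
  print()
E
```

```text
time_s: 4.88
tcp_pos: [0.4992, -0.1369, 0.0741]
eef_rot: [3.14, -0.0, -1.701]
force: [0.0, -0.4, 0.3]
gripper_width: 0.0003
[ 0.49970543 -0.13690145  0.07448381] [ 0.59243128 -0.17341702  0.64482729]
240 200 [-56. -28.] 175.0 | 285 200 [-2. 85.] 176.0 | 
240 204 [-45. -31.] 170.0 | 285 204 [-1. 84.] 163.0 | 
240 208 [-14. -38.] 182.0 | 285 208 [ 0. 83.] 150.0 | 
240 212 [-213.   -8.] -1.0 | 285 212 [-151.  131.] -3.0 | 
240 216 [ -8. -43.] 160.0 | 285 216 [-128.  122.] 1.0 | 
240 220 [-83. -33.] 80.0 | 285 220 [-108.  115.] 2.0 | 
240 224 [-69. -37.] 77.0 | 285 224 [-90. 108.] 2.0 | 
240 228 [-54. -42.] 75.0 | 285 228 [ 1. 78.] 75.0 | 
240 232 [-41. -46.] 73.0 | 285 232 [16. 72.] 74.0 | 
240 236 [-23. -51.] 74.0 | 285 236 [32. 66.] 75.0 | 
240 240 [ -7. -55.] 74.0 | 285 240 [47. 60.] 74.0 | 
240 244 [  9. -59.] 76.0 | 285 244 [61. 55.] 74.0 | 
240 248 [ 24. -64.] 75.0 | 285 248 [80. 48.] 79.0 | 
240 252 [ 40. -68.] 77.0 | 285 252 [87. 45.] 72.0 | 
240 256 [ 53. -72.] 75.0 | 285 256 [88. 44.] 57.0 | 
240 260 [ 66. -75.] 74.0 | 285 260 [88. 42.] 42.0 | 
240 264 [ 92. -81.] 88.0 | 285 264 [86. 42.] 22.0 |
```

View pics/scene4.png

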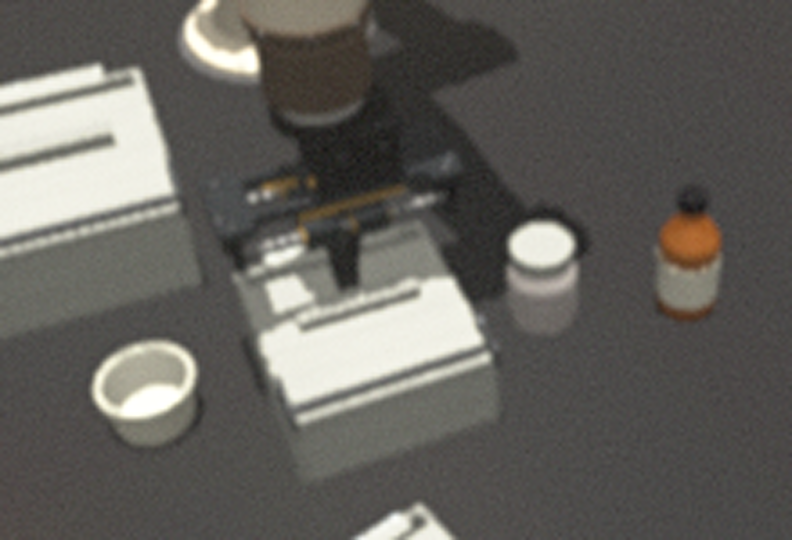

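The plate reads 73–77 mm high along its whole length, so it lies flat. I'll press it slightly, then rise.

```bash
python3 -m inch '[[0,0,2,0,0],[0,0,3,0,0],[0,0,3,0,0]]'; python3 -m inch '[[0,0,-15,0,0],[0,0,-40,0,0],[0,-30,-40,0,0],[0,-60,-40,0,0],[0,-72,-40,0,0],[0,-72,-40,0,0]]'; python3 - <<'E'
from plant import env
import cv2
from h import *
c=env.read_camera("scene")
s=c["pixels"][150:300,160:380]
cv2.imwrite(f"pics/scene5.png",cv2.resize(s[:,:,::-1],None,fx=3.6,fy=3.6,interpolation=cv2.INTER_CUBIC))
p=env.read_state()['tcp_pos']; print(p,env.read_state()['force'])
W=cloud(c)
C=np.array([.536,-.142]);a=-.128;R=np.array([[np.cos(a),np.sin(a)],[-np.sin(a),np.cos(a)]])
print(R@(p[:2]-C))
for v in range(216,265,2):
  for u in (240,275):
    p=W[v,u]; print(u,v,((p[:2]-C)@R.T*1e3).round(),(p[2]*1e3).round(),end=' | ')
  print()
E
```

```text
time_s: 5.18
tcp_pos: [0.5001, -0.137, 0.0727]
eef_rot: [-3.14, -0.0, -1.7]
force: [-2.4, 0.6, 6.3]
gripper_width: 0.0002
time_s: 5.68
tcp_pos: [0.574, -0.1465, 0.1117]
eef_rot: [-3.138, 0.0, -1.701]
force: [-1.2, 0.4, 0.0]
gripper_width: 0.0004
[ 0.57177433 -0.14622872  0.11121067] [-1.10517107 -0.10693517  0.39066355]
[0.03602147 0.00037249]
240 216 [ 61. -54.] 220.0 | 275 216 [77. 30.] 201.0 | 
240 218 [-181.  -16.] 1.0 | 275 218 [75. 30.] 193.0 | 
240 220 [-82. -33.] 80.0 | 275 220 [-44.  63.] 75.0 | 
240 222 [-70. -36.] 83.0 | 275 222 [-36.  60.] 75.0 | 
240 224 [ 67. -59.] 200.0 | 275 224 [-27.  57.] 75.0 | 
240 226 [ 69. -60.] 195.0 | 275 226 [-20.  54.] 75.0 | 
240 228 [-56. -41.] 74.0 | 275 228 [-0. 48.] 86.0 | 
240 230 [-46. -44.] 75.0 | 275 230 [ 6. 46.] 84.0 | 
240 232 [-39. -46.] 74.0 | 275 232 [ 6. 45.] 76.0 | 
240 234 [-31. -48.] 75.0 | 275 234 [10. 43.] 73.0 | 
240 236 [-20. -51.] 77.0 | 275 236 [19. 40.] 74.0 | 
240 238 [-15. -53.] 74.0 | 275 238 [29. 37.] 76.0 | 
240 240 [ -8. -55.] 74.0 | 275 240 [34. 35.] 73.0 | 
240 242 [ -0. -57.] 74.0 | 275 242 [43. 32.] 75.0 | 
240 244 [  9. -59.] 76.0 | 275 244 [50. 29.] 76.0 | 
240 246 [ 15. -61.] 74.0 | 275 246 [56. 27.] 74.0 | 
240 248 [ 25. -64.] 76.0 | 275 248 [66. 24.] 77.0 | 
240 250 [ 32. -66.] 76.0 | 275 250 [71. 22.] 75.0 | 
240 252 [ 38. -68.] 75.0 | 275 252 [82. 18.] 79.0 | 
240 254 [ 48. -70.] 78.0 | 275 254 [79. 18.] 68.0 | 
240 256 [ 52. -71.] 74.0 | 275 256 [88. 15.] 70.0 | 
240 258 [ 60. -74.] 76.0 | 275 258 [87. 15.] 61.0 | 
240 260 [ 65. -75.] 73.0 | 275 260 [88. 14.] 54.0 | 
240 262 [ 86. -79.] 89.0 | 275 262 [86. 14.] 45.0 | 
240 264 [ 89. -80.] 85.0 | 275 264 [88. 13.] 39.0 |
```

View pics/scene5.png

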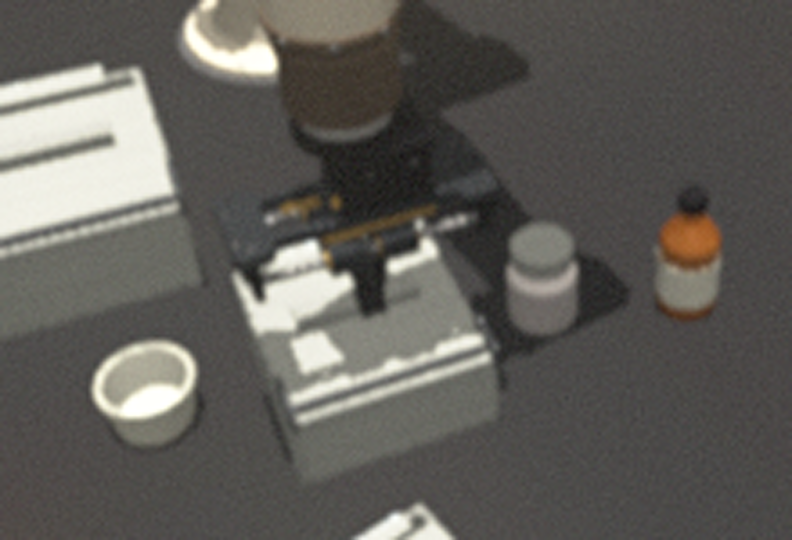

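The ridge's upright side is at box x ≈ 7 mm and the fingertips are about 19 mm behind it, clear of it. I'll lower to about 4 mm above the plate and push forward.

```bash
python3 -m inch '[[0,0,15,0,0],[0,0,28,0,0],[0,0,33,0,0],[0,0,33,0,0]]'; python3 -m inch '[[0,8,0,0,0],[0,15,0,0,0],[0,20,0,0,0],[0,24,0,0,0],[0,28,0,0,0],[0,31,0,0,0],[0,33,0,0,0],[0,33,0,0,0]]';  python3 -m inch '[[0,2,0,0,0],[0,4,0,0,0],[0,4,0,0,0]]'
```

```text
time_s: 6.07
tcp_pos: [0.5689, -0.1461, 0.0772]
eef_rot: [3.138, -0.0, -1.701]
force: [-0.4, -0.1, 0.6]
gripper_width: 0.0005
time_s: 6.73
tcp_pos: [0.5386, -0.1419, 0.0793]
eef_rot: [-3.14, 0.0, -1.701]
force: [2.2, -0.5, 1.6]
gripper_width: 0.0006
time_s: 6.98
tcp_pos: [0.5359, -0.1415, 0.0793]
eef_rot: [-3.137, 0.0, -1.7]
force: [6.3, -1.8, 0.6]
gripper_width: 0.0004
```

```bash
python3 -m inch '[[0,2,0,0,0],[0,4,0,0,0],[0,4,0,0,0]]';  python3 -m inch '[[0,2,0,0,0],[0,4,0,0,0],[0,4,0,0,0]]'; python3 - <<'E'
from plant import env
import cv2
from h import *
c=env.read_camera("scene")
s=c["pixels"][150:300,160:380]
cv2.imwrite(f"pics/scene6.png",cv2.resize(s[:,:,::-1],None,fx=3.6,fy=3.6,interpolation=cv2.INTER_CUBIC))
print(env.read_state()['tcp_pos'],env.read_state()['force'])
E
```

```text
time_s: 7.23
tcp_pos: [0.5357, -0.1413, 0.0799]
eef_rot: [-3.129, 0.0, -1.699]
force: [13.0, -4.0, -4.7]
gripper_width: 0.0006
time_s: 7.48
tcp_pos: [0.5357, -0.1411, 0.0808]
eef_rot: [-3.12, 0.001, -1.698]
force: [18.6, -6.1, -7.1]
gripper_width: 0.0006
[ 0.53566374 -0.14105565  0.08075938] [18.04422028 -6.22939689 -7.47352715]
```

View pics/scene6.png

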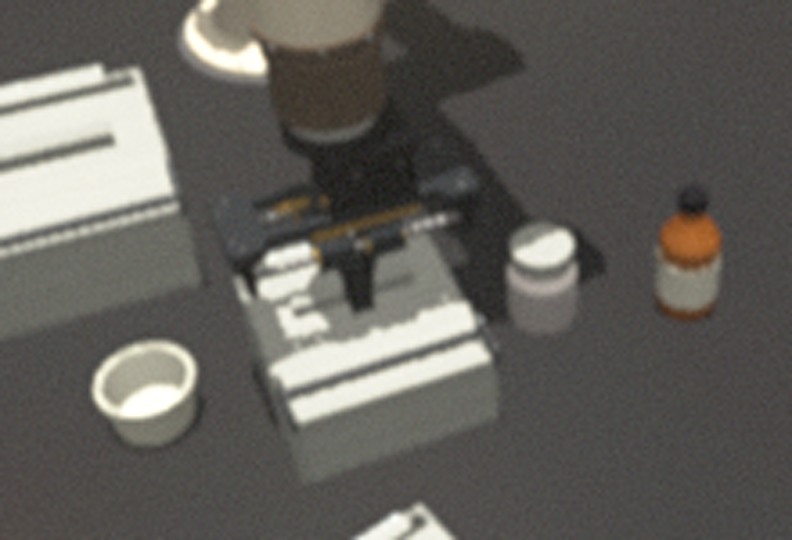

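The force climbed to about 19 N with no further motion, so the slide is at its stop. I'll back off, rise and check.

```bash
python3 -m inch '[[0,-8,0,0,0],[0,-22,0,0,0],[0,-24,-20,0,0],[0,-24,-60,0,0],[0,-24,-100,0,0],[0,-24,-140,0,0],[-36,-24,-150,0,0],[-72,-24,-150,0,0],[-108,-24,-150,0,0],[-144,-24,-150,0,0]]'; python3 -m inch '[[-36,-10,0,0,0],[-72,-10,0,0,0],[-108,-10,0,0,0],[-144,-10,0,0,0],[-180,-10,0,0,0],[-216,-10,0,0,0],[-216,-10,0,0,0]]'; python3 - <<'E'
from plant import env
import cv2
from h import *
c=env.read_camera("scene")
s=c["pixels"][150:300,160:380]
cv2.imwrite(f"pics/scene7.png",cv2.resize(s[:,:,::-1],None,fx=3.6,fy=3.6,interpolation=cv2.INTER_CUBIC))
t=env.read_camera("top");s=t["pixels"][150:235,275:440,::-1]
cv2.imwrite("pics/top7.png",cv2.resize(s,None,fx=4.8,fy=4.8,interpolation=cv2.INTER_CUBIC))
p=env.read_state()['tcp_pos']; print(p,env.read_state()['force'])
C=np.array([.536,-.142]);a=-.128;R=np.array([[np.cos(a),np.sin(a)],[-np.sin(a),np.cos(a)]])
for W,us in((cloud(c),(250,275)),):
 for v in range(210,265,2):
  for u in us:
    p=W[v,u]; print(u,v,((p[:2]-C)@R.T*1e3).round(),(p[2]*1e3).round(),end=' | ')
  print()
f=lambda x,y:(x/4.8+275-.4,y/4.8+150-.4)
E
```

```text
time_s: 8.37
tcp_pos: [0.566, 0.0001, 0.2277]
eef_rot: [3.136, -0.001, -1.702]
force: [-0.1, -0.3, -0.1]
gripper_width: 0.0005
time_s: 8.95
tcp_pos: [0.6049, 0.2166, 0.226]
eef_rot: [3.136, -0.003, -1.696]
force: [0.3, -0.3, 1.4]
gripper_width: 0.0004
[0.60454453 0.21250581 0.22647272] [-0.20848178 -0.47035928  0.00528939]
250 210 [-206.   25.] 2.0 | 275 210 [-171.  103.] 1.0 | 
250 212 [-197.   23.] 1.0 | 275 212 [-80.  76.] 73.0 | 
250 214 [-186.   20.] 1.0 | 275 214 [-69.  72.] 76.0 | 
250 216 [-87.  -1.] 80.0 | 275 216 [-65.  70.] 72.0 | 
250 218 [-77.  -4.] 81.0 | 275 218 [-54.  66.] 74.0 | 
250 220 [-66.  -7.] 84.0 | 275 220 [-43.  63.] 76.0 | 
250 222 [-67.  -8.] 75.0 | 275 222 [-35.  60.] 76.0 | 
250 224 [-57. -10.] 77.0 | 275 224 [-28.  57.] 74.0 | 
250 226 [-51. -12.] 74.0 | 275 226 [-19.  54.] 75.0 | 
250 228 [-40. -16.] 77.0 | 275 228 [-11.  51.] 75.0 | 
250 230 [-27. -19.] 82.0 | 275 230 [-5. 49.] 73.0 | 
250 232 [-14. -22.] 86.0 | 275 232 [ 6. 45.] 77.0 | 
250 234 [-12. -23.] 80.0 | 275 234 [12. 43.] 75.0 | 
250 236 [-10. -25.] 75.0 | 275 236 [23. 39.] 78.0 | 
250 238 [ -3. -27.] 74.0 | 275 238 [26. 38.] 73.0 | 
250 240 [  8. -30.] 78.0 | 275 240 [38. 34.] 78.0 | 
250 242 [ 12. -32.] 74.0 | 275 242 [40. 32.] 73.0 | 
250 244 [ 18. -34.] 73.0 | 275 244 [48. 30.] 74.0 | 
250 246 [ 29. -36.] 76.0 | 275 246 [59. 26.] 77.0 | 
250 248 [ 37. -39.] 77.0 | 275 248 [64. 24.] 75.0 | 
250 250 [ 43. -41.] 76.0 | 275 250 [64. 24.] 67.0 | 
250 252 [ 49. -43.] 74.0 | 275 252 [68. 22.] 63.0 | 
250 254 [ 59. -45.] 77.0 | 275 254 [79. 18.] 68.0 | 
250 256 [ 62. -47.] 73.0 | 275 256 [88. 15.] 70.0 | 
250 258 [ 61. -47.] 64.0 | 275 258 [87. 15.] 62.0 | 
250 260 [ 69. -50.] 66.0 | 275 260 [86. 15.] 52.0 | 
250 262 [ 77. -52.] 67.0 | 275 262 [88. 13.] 47.0 | 
250 264 [ 88. -55.] 72.0 | 275 264 [88. 13.] 39.0 |
```

View pics/scene7.png

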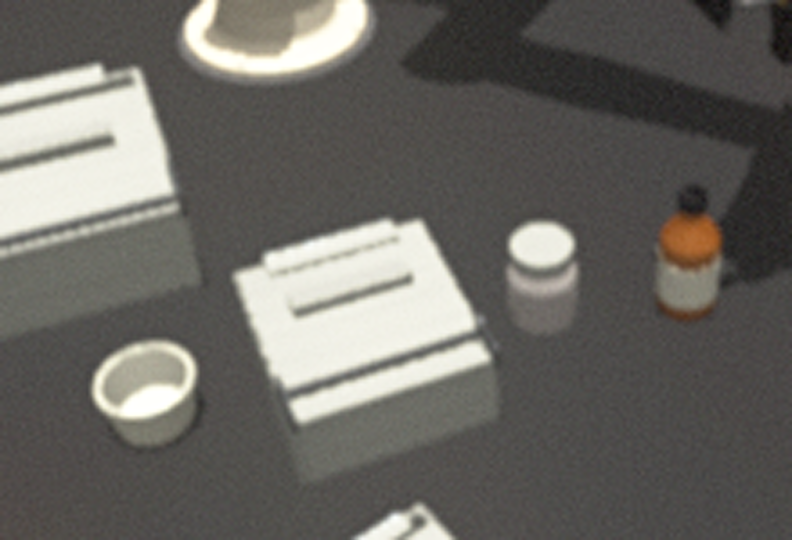

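View pics/top7.png

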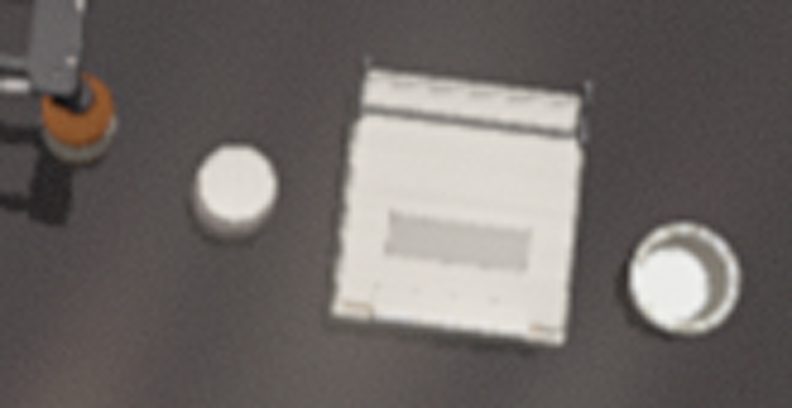

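Ridge at box x ≈ -12 mm (19–20 mm of travel), plate at ~75 mm with its edge under the lip. The bottle, jar and ramekin are at the same pixels as before, and the arm is clear and still.

```bash
python3 -c "
from plant import env
print(env.finish_job())"
```

```text
the job is handed in; nothing more can be done
None
```

I closed the middle-sized box and handed the job in at about 9 s of the 50 s allowed. No verdict was reported.

- **Folding:** I pushed the cover over from behind with the shut fingertips on the bare strip near its free edge, then pressed it flat with about 6 N.
- **Tucking:** I pushed the upright side of the ridge forward until the slide stopped. The force rose to about 19 N with no further motion.
- **Cover position (last depth images):** the plate lies flat at 73–78 mm, within camera noise. The ridge has moved from about +7 to about -12 mm in the box frame, so it slid roughly 19–20 mm. The free edge is therefore about 13–14 mm beneath the lip.
- **Surroundings:** in the top view the bottle, jar and ramekin are at the same pixels as at the start. The tool ended clear of everything at a height of 0.23 m, with the wrist force near zero.

No check failed or disagreed. I could not read the joint values directly, so the fold and the slide come from the depth images and the stop force.

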